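# Line up the bench supplies by height

### The job

Set out the square doming block, the dark-capped vial, the red-capped pot and the spouted glue bottle on the dark wooden board in order of height, one in the middle of each round cork mark: the lowest on the mark next to the upright brass post, then on up to the tallest at the far end. Leave all four standing upright and let go.

Things in the scene. Friction and masses are not known exactly. Their poses are not given: they have to be found in the camera images.
- cube: Square doming block, tan metal with dark round hollows in its top, 46 x 46 mm and 45 mm high (the lowest), about 0.6 kg. x and y are square to its sides, which start roughly square (within 0.35 rad) to the bench front. Upright with z up at the start; the origin is the centre of its underside.
- vial: Slim amber round vial with a black cap, 60 mm high; body 25 mm across up to 48 mm, cap 27 mm across. Upright with z up at the start; the origin is the centre of its underside.
- pot: Round pot with a red and white body and a ribbed red cap, 86 mm high; body 44 mm across up to 68 mm. Upright with z up at the start; the origin is the centre of its underside.
- bottle: Slim light blue round glue bottle with a narrow pale spout, 99 mm high with the spout (the tallest); body 26 mm across up to 66 mm. Upright with z up at the start; the origin is the centre of its underside.
- mark_0: Round cork mark, 52 mm across, 3 mm thick, on a fixed dark wooden board 76 x 300 x 12 mm lying on the bench. Origin: centre of its underside (cork top: 3 mm above it, 15 mm above the bench). The four marks form one row along the board, mark_0 to mark_3 in order, about 60 mm apart; y points along the board from mark_3 to mark_0, x across it, away from the robot.
- mark_1: As mark_0: round cork mark, 52 mm across, 3 mm thick, origin in the centre of its underside, z up. Second in the row.
- mark_2: As mark_0: round cork mark, 52 mm across, 3 mm thick, origin in the centre of its underside, z up. Third in the row.
- mark_3: As mark_0: round cork mark, 52 mm across, 3 mm thick, origin in the centre of its underside, z up. Last in the row. Beyond this end two rough stones, 60 to 70 mm high, are fixed to the bench. The black oven and kiln behind and the polisher at the left are about 0.22 m high: carry things above them.
- post: Upright turned brass post, 12 to 18 mm thick, 30 mm high, fixed at one end of the board, about 44 mm beyond the end mark: it shows where the lowest thing goes. It stands at the mark_0 end or at the mark_3 end (the other end has only a flat pale wooden plug, 4 mm high). Origin: centre of its underside, on the board's top.
Things that resemble listed ones, but are neither listed nor needed, are in the scene too. What is shaped like the vial but green or turquoise is not meant.

How it is judged:
By the outcome, as a careful person would: the job done as asked, in the order asked, and still so for the second after the job is handed in, with the robot touching nothing.
It also fails if it takes over 133 s, if anything falls off the work surface, if the arm or the gripper's body presses on something with over 40 N, if the wrist force passes 120 N, or if a joint passes its speed limit or range.

### The arm

A 6-joint arm with a two-finger parallel gripper is mounted at the origin on a cart in front of the work surface, level with it; the furniture and walls round the work are solid. World frame = base frame: x ahead of the robot, y to its left, z up, the work surface at z = 0. Lengths are in m, angles in rad, forces in N, time in s.
With the tool pointing down it reaches from about 0.35 to 0.775 m from the base axis. Payload 5.5 kg.
Tool frame: the origin (TCP) lies where the fingers leave the gripper's body, on its centre line; the fingertips stand env.tip_reach ahead of it and the grasp point (between the pads) lies 54 mm ahead of it (env.tip_reach is the distance from the TCP to the fingertips, in m); z points along the fingers, y is the line along which they close (so a half turn about z gives the same grasp; the last joint's range is limited). The gripper opens to 85 mm and grips with 20 to 120 N. Pads are 22 mm wide; open, the fingers measure 114 mm over their backs; the gripper's body (76 mm by 85 mm) begins 54 mm behind the grasp point. The pads swing forward as they close: fully open they stand 13 mm farther back than shut.
Start: joints at [-1.427, 0.313, 0.046, 1.304, 0, 1.431], TCP at [0.161, -0.552, 0.304] pointing down, gripper open.
Joint ranges: [-2.76, 2.76], [-0.86, 1.69], [-1.03, 1.26], [-2.2, 2.34], [-1.47, 1.5], [-3.14, 3.14]. Speed limits (rad/s): [2.57, 2.57, 3.14, 3.14, 3.14, 3.14].

### API

Orientations are given as a unit quaternion [w, x, y, z].
In Python, from workcell import status, optics, hand_in, env gives the robot as it stands.
- The arm moves only by the shell command python3 -m handwheel 'ROWS' [FORCE]. ROWS is a JSON object whose one key "deltas" holds a list of rows, each a list of 5 numbers: the opening, from -1 (shut) to 1 (fully open), then the shift along the tool's x, y, z in units of 40 mm (1.0 is 40 mm), then the turn about the tool's z in units of 10 degrees (1.0 is 10 degrees). In form: {"deltas": [[jaw, x, y, z, roll], ...]}. A call has 1 to 20 rows; each row shifts and turns the commanded pose from where the row before left it, along the tool's axes as they then stand; what a row does not reach is not made up. A row lasts 1/8 s, in which the tool goes at most 62.5 mm and 10.7 degrees, less where a joint would pass 70% of its speed; a pose out of reach is approached as far as the arm can. A call is refused whole if a number of a shift passes 1 or a number of a turn 1, either way. A call with a gripper value outside its range is refused whole. The fingers move at their own pace and stop on an object; FORCE is the grip in N (left out, the last holds). Time passes only in rows, so rows that do not move let the fingers close. It gives the time, the measured TCP pose, the force, the opening and the grip force at its end, in the units of the state.
- status.get_state(): the state, without advancing time (a new reading comes with each control period).
- optics.read_camera(name): name is "scene" or "side" or "wrist"; returns a dict with "frame" (420x560x3 uint8, red, green, blue), "depth" (420x560 float32, m along the optical axis (not along the pixel's ray), 0 where there is no reading), "vfov" (degrees; the focal length in pixels is half the picture's height over the tangent of half this angle, whatever the lens; pixels are square), "cx", "cy" (the principal point, pixels), "k1" (the pictures are not rectified: a ray, as slopes to the right and down, at radius r is drawn at 1 + k1 r^2 times it, then the intrinsics apply), "origin" and "attitude" of the camera in the world. Camera axes: x right, y down, z forward; pixel columns grow to the right and rows downward; lengths in m; the calibration is good to about 2 mm. A picture is of the moment at which its call begins.
- hand_in(): hands the job in; it is judged then, once.
The state is a dict: "clock": time; "joint_pos": joint angles; "qvel": joint speeds; "tau": joint torques, N m; "tcp_pos": TCP position; "orientation": TCP orientation; "wrist_force": force on the tool from outside, world axes, zero at the start; "ft_torque": the same for the moment, N m; "finger_gap": finger opening in m; "grip_force": force on a finger pad.
Only numpy, scipy, OpenCV 4.12 (cv2) and the standard library are available. Lean on these libraries where they do the work, as an engineer would, in place of code of your own. Each camera call takes 0.05 s, during which the arm holds its last target. There are 200 camera calls.

## Working session

There is one attempt and no reset: what is moved stays moved. The work goes in short steps, Python scripts to look and compute and a shell command to move; the robot and the scene stay as the last step left them, time stands still between calls to the robot, and variables do not carry over. Pictures are saved under pics/ and viewed, at most 14 in all, crops included, and the job is handed in when it is done.

```bash
ls; mkdir -p pics
cat > h.py <<'E'
import numpy as np,cv2
from workcell import status,optics,env
from scipy.spatial.transform import Rotation as R
def cam(n):
    c=optics.read_camera(n); return c
def Rm(c):
    a=np.array(c['attitude'],float)
    return a if a.shape==(3,3) else R.from_quat(a[[1,2,3,0]]).as_matrix()
def K(c):
    f=c['frame'].shape[0]/2/np.tan(np.radians(c['vfov'])/2)
    return np.array([[f,0,c['cx']],[0,f,c['cy']],[0,0,1.]])
def slopes(c,uv):
    return cv2.undistortPoints(np.array(uv,float).reshape(-1,1,2),K(c),np.array([c['k1'],0,0,0,0.])).reshape(-1,2)
def ray(c,uv):
    s=slopes(c,uv); d=np.c_[s,np.ones(len(s))]@Rm(c).T
    return np.array(c['origin']),d
def onz(c,uv,z):
    o,d=ray(c,uv); return o+d*((z-o[2])/d[:,2])[:,None]
def dep(c,uv):
    o,d=ray(c,uv); uv=np.array(uv,int).reshape(-1,2)
    return o+d*c['depth'][uv[:,1],uv[:,0]][:,None]
def cloud(c):
    h,w=c['depth'].shape; u,v=np.meshgrid(np.arange(w),np.arange(h))
    return dep(c,np.c_[u.ravel(),v.ravel()]).reshape(h,w,3)
def save(c,n,box=None,s=1):
    f=c['frame'][:,:,::-1]
    if box: f=f[box[1]:box[3],box[0]:box[2]]
    cv2.imwrite('pics/'+n,cv2.resize(f,None,fx=s,fy=s,interpolation=cv2.INTER_CUBIC))
E
python3 - <<'E'
from h import *
for n in ['scene','side','wrist']:
    c=cam(n); save(c,n+'0.png',s=1.4 if n!='wrist' else 1); np.save(n+'0.npy',c,allow_pickle=True)
    print(n,c['origin'],c['attitude'],c['vfov'],c['cx'],c['cy'],c['k1'])
print(status.get_state(),env.tip_reach)
E
```

```text
pics
scene [-0.24366859  1.01733692  0.75726959] [ 0.15665781 -0.27288774  0.82964625 -0.46116993] 44.410598135242914 276.19672243917586 213.18461839630947 -0.09384471337798087
side [0.22394484 1.03857458 0.71323909] [ 0.05172255 -0.08361603  0.88571968 -0.45368909] 42.043037149550415 284.00676081951826 200.61782589071464 -0.14595249157480794
wrist [ 0.22640965 -0.5321835   0.37319102] [ 0.10849568  0.79226583 -0.59478579 -0.08230075] 60.916984805645505 276.8915862371786 209.01869058099265 -0.06096429760849985
{'clock': 0.15, 'joint_pos': array([-1.42659564e+00,  3.13838226e-01,  4.52445069e-02,  1.30360444e+00,
        2.06348404e-05,  1.43121094e+00]), 'qvel': array([-0.00012894, -0.00149524,  0.00209605, -0.00022444, -0.00099409,
       -0.00034513]), 'tau': array([ 2.71171572e-03, -4.81063843e+01,  2.98815483e+01,  1.39267504e-02,
       -1.84714377e-04, -1.27788788e-06]), 'tcp_pos': array([ 0.1609582 , -0.55171973,  0.30320964]), 'orientation': array([-7.00936341e-04,  9.89949819e-01,  1.41417341e-01,  8.69992683e-06]), 'wrist_force': array([0.32602576, 0.18372424, 0.70803296]), 'ft_torque': array([ 0.04978744,  0.04799188, -0.05894966]), 'grip_force': 0.0, 'finger_gap': 0.08524135082942726} 0.0726
```

View pics/scene0.png

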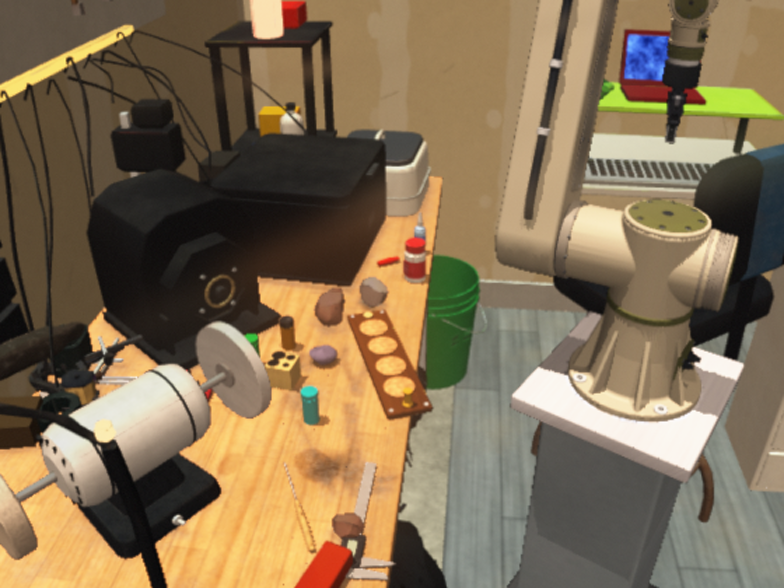

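View pics/side0.png

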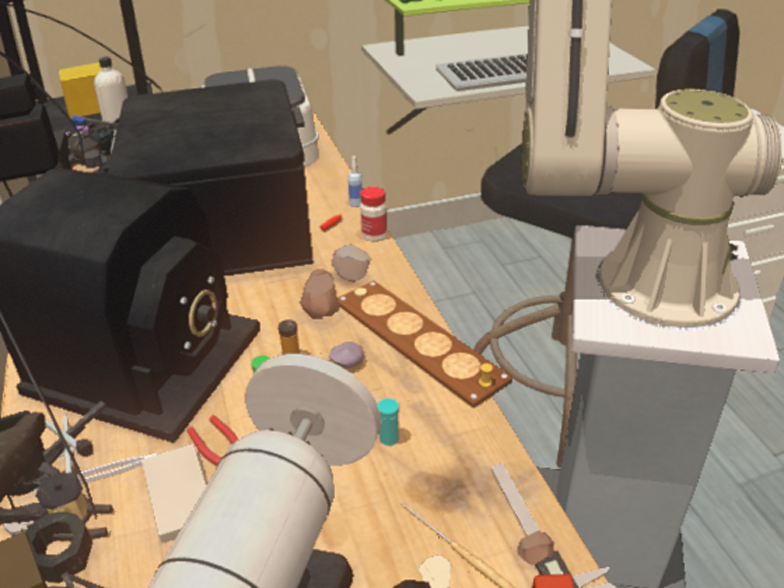

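Both views show these objects (pixels in the enlarged pictures, scene / side):
- **Cube:** (283,368) in scene; hidden by the polisher wheel in side.
- **Amber vial with dark cap:** (287,333) / (289,338). The turquoise one at (311,405) / (388,422) and the green one at (250,342) / (262,362) are lookalikes, because the vial asked for is amber and black.
- **Red-capped pot:** (414,260) / (373,213).
- **Blue spouted bottle:** (420,232) / (355,183).
- **Post:** at the near end of the board (407,398) / (486,375). That is the +y end, so the mark_0 end.

Next I'll confirm with a crop and measure.

Run:
```python
from h import *
S=np.load('scene0.npy',allow_pickle=True).item();D=np.load('side0.npy',allow_pickle=True).item()
a=cv2.resize(S['frame'][140:320,160:320],(800,900)[:2] and (533,600),interpolation=cv2.INTER_CUBIC)
cv2.imwrite('pics/crop1.png',a[:,:,::-1])
def comp(mask,n=6,mina=25):
    k,l,s,ct=cv2.connectedComponentsWithStats(mask.astype(np.uint8)); 
    return [(l==i) for i in sorted(range(1,k),key=lambda i:-s[i,4])[:n] if s[i,4]>=mina]
for nm,c in (('scene',S),('side',D)):
    P=cloud(c); hsv=cv2.cvtColor(c['frame'],cv2.COLOR_RGB2HSV); h,s,v=[hsv[...,i].astype(int) for i in range(3)]
    ok=(c['depth']>0)&(P[...,0]>.2)&(P[...,0]<.85)&(P[...,1]>-.7)&(P[...,1]<.45)&(P[...,2]>-.02)&(P[...,2]<.15)
    # table plane
    t=ok&(abs(P[...,2])<.006); print(nm,'table z',np.median(P[t][:,2]))
    # objects above table/board
    ob=ok&(P[...,2]>.02)
    for m in comp(ob,14,40):
        p=P[m]; top=p[p[:,2]>np.percentile(p[:,2],97)-.006]
        ys,xs=np.nonzero(m)
        print('px',xs.mean().round(),ys.mean().round(),'n',m.sum(),'x',p[:,0].min().round(3),p[:,0].max().round(3),'y',p[:,1].min().round(3),p[:,1].max().round(3),'z98',np.percentile(p[:,2],98).round(4),'topc',top[:,:2].mean(0).round(4))
    # cork: light orange on board
    ck=ok&(P[...,2]>.007)&(P[...,2]<.025)&(v>150)&(h>5)&(h<30)
    for m in comp(cv2.morphologyEx(ck.astype(np.uint8),cv2.MORPH_OPEN,np.ones((3,3))),8,60):
        cn=max(cv2.findContours(m.astype(np.uint8),0,1)[0],key=len)
        e=cv2.fitEllipse(cn) ; print('cork',e[0],onz(c,[e[0]],.015)[0].round(4),'depth z',np.median(P[m][:,2]).round(4),'ctr',P[m].mean(0).round(4),m.sum())
```

```text
scene table z -0.00014240412300092764
px 193.0 187.0 n 10215 x 0.565 0.85 y -0.499 0.45 z98 0.1473 topc [ 0.7027 -0.0022]
px 297.0 179.0 n 501 x 0.47 0.562 y -0.176 -0.034 z98 0.0882 topc [ 0.4999 -0.0713]
px 236.0 219.0 n 446 x 0.49 0.55 y 0.129 0.21 z98 0.0668 topc [0.5209 0.1696]
px 202.0 261.0 n 423 x 0.446 0.502 y 0.326 0.384 z98 0.0469 topc [0.4734 0.3562]
px 267.0 207.0 n 303 x 0.469 0.53 y 0.058 0.096 z98 0.0582 topc [0.5004 0.0752]
px 221.0 286.0 n 227 x 0.357 0.383 y 0.389 0.414 z98 0.0619 topc [0.3697 0.4021]
px 205.0 234.0 n 175 x 0.523 0.55 y 0.264 0.291 z98 0.0614 topc [0.5364 0.2774]
px 230.0 252.0 n 147 x 0.435 0.478 y 0.256 0.295 z98 0.032 topc [0.4525 0.2762]
px 181.0 244.0 n 84 x 0.535 0.562 y 0.341 0.362 z98 0.0612 topc [0.5465 0.3526]
px 291.0 282.0 n 60 x 0.256 0.271 y 0.284 0.301 z98 0.0429 topc [0.2627 0.2931]
cork (274.5743408203125, 254.87161254882812) [0.3671 0.2141 0.015 ] depth z 0.0135 ctr [0.3734 0.2078 0.0133] 1312
cork (285.93914794921875, 150.13133239746094) [ 0.6976 -0.2922  0.015 ] depth z 0.0159 ctr [ 0.6956 -0.29    0.0162] 98
cork (199.376937866
[... 355 characters left out ...]
topc [ 0.5027 -0.0713]
px 228.0 210.0 n 724 x 0.493 0.552 y 0.138 0.208 z98 0.0685 topc [0.5248 0.1676]
px 251.0 186.0 n 516 x 0.471 0.535 y 0.058 0.098 z98 0.0592 topc [0.5033 0.075 ]
px 278.0 297.0 n 338 x 0.359 0.386 y 0.388 0.415 z98 0.0624 topc [0.3722 0.4022]
px 206.0 240.0 n 301 x 0.526 0.552 y 0.263 0.29 z98 0.0627 topc [0.5388 0.2776]
px 247.0 252.0 n 291 x 0.437 0.482 y 0.252 0.297 z98 0.0326 topc [0.4569 0.2763]
px 184.0 258.0 n 89 x 0.541 0.565 y 0.341 0.367 z98 0.0632 topc [0.5542 0.3531]
px 347.0 266.0 n 88 x 0.259 0.274 y 0.282 0.299 z98 0.0434 topc [0.2663 0.2928]
cork (296.3504943847656, 239.1672821044922) [0.3745 0.2115 0.015 ] depth z 0.0143 ctr [0.3734 0.2118 0.0144] 3120
```

View pics/crop1.png

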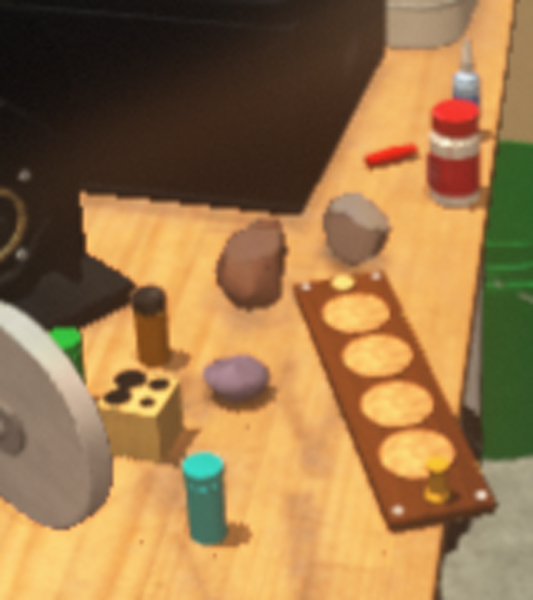

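The crop confirms the set. The cube (crop 140,410) has dark hollows, the vial (150,325) is amber with a black cap, and the pot (455,150) and bottle (465,75) stand behind. The post (437,480) is beside the nearest cork, and the pale plug (343,283) is at the far end. Next I'll fit the corks, split the pot and bottle, and check the polisher's extent.

Run:
```python
from h import *
S=np.load('scene0.npy',allow_pickle=True).item();D=np.load('side0.npy',allow_pickle=True).item()
obs={}
for nm,c in (('scene',S),('side',D)):
    P=cloud(c); hsv=cv2.cvtColor(c['frame'],cv2.COLOR_RGB2HSV); h,s,v=[hsv[...,i].astype(int) for i in range(3)]
    ok=(c['depth']>0)&(P[...,0]>.2)&(P[...,0]<.5)&(P[...,1]>0)&(P[...,1]<.35)&(P[...,2]>.006)&(P[...,2]<.03)
    print(nm,'v pct',np.percentile(v[ok],[10,30,50,70,90]))
    for th in (140,):
        b=cv2.erode((ok&(v>th+20)).astype(np.uint8),np.ones((2,2)))
        k,l,st,ct=cv2.connectedComponentsWithStats(b)
        for i in range(1,k):
            if 60<st[i,4]<900:
                cn=max(cv2.findContours((l==i).astype(np.uint8),0,1)[0],key=len); e=cv2.fitEllipse(cn)
                g=onz(c,cn.reshape(-1,2),.015); q=cv2.minEnclosingCircle(g[:,:2].astype(np.float32))
                print('cork px',np.round(e[0],1),onz(c,[e[0]],.015)[0].round(4),'z',np.median(P[l==i][:,2]).round(4),st[i,4],'r',round(q[1],4))
    P2=P; far=(c['depth']>0)&(P[...,0]>.4)&(P[...,0]<.62)&(P[...,1]>-.2)&(P[...,1]<-.02)&(P[...,2]>.015)&(P[...,2]<.13)
    for a,b in ((-.2,-.115),(-.115,-.02)):
        m=far&(P[...,1]>a)&(P[...,1]<b); p=P[m]
        for z0,z1 in ((.015,.04),(.04,.065),(.07,.09),(.09,.11)):
            r=p[(p[:,2]>z0)&(p[:,2]<z1)]
            if len(r)>5: print(a,z0,len(r),r.min(0).round(4)[:2],r.max(0).round(4)[:2],r[:,2].max().round(4))
    pol=(c['depth']>0)&(P[...,2]>.05)&(P[...,2]<.3)&(P[...,0]<.62)&(P[...,0]>.3)&(P[...,1]>.36)&(P[...,1]<.62)
    p=P[pol]; 
    for y in np.arange(.36,.62,.03):
        r=p[(p[:,1]>=y)&(p[:,1]<y+.03)]
        if len(r): print('pol y',y.round(2),'x',r[:,0].min().round(3),r[:,0].max().round(3),'z',r[:,2].min().round(3),r[:,2].max().round(3),len(r))
```

```text
scene v pct [129. 147. 157. 229. 250.]
cork px [269.6 239.4] [0.4168 0.1688 0.015 ] z 0.0143 407 r 0.0665
cork px [281.7 268.5] [0.3212 0.2474 0.015 ] z 0.0142 462 r 0.0554
-0.2 0.015 6 [ 0.5393 -0.1758] [ 0.5447 -0.162 ] 0.039
-0.2 0.04 68 [ 0.5365 -0.1734] [ 0.5619 -0.1458] 0.0645
-0.2 0.07 20 [ 0.5438 -0.1667] [ 0.5559 -0.1512] 0.0884
-0.2 0.09 7 [ 0.5457 -0.1638] [ 0.5525 -0.1556] 0.097
-0.115 0.015 154 [ 0.4698 -0.0787] [ 0.6198 -0.0206] 0.0399
-0.115 0.04 165 [ 0.4696 -0.0737] [ 0.6186 -0.0203] 0.0649
-0.115 0.07 166 [ 0.4717 -0.0831] [ 0.6184 -0.0204] 0.0896
-0.115 0.09 24 [ 0.6044 -0.066 ] [ 0.6199 -0.0239] 0.1093
pol y 0.36 x 0.366 0.619 z 0.054 0.104 10
pol y 0.39 x 0.357 0.383 z 0.05 0.064 106
pol y 0.45 x 0.459 0.459 z 0.194 0.194 1
pol y 0.48 x 0.358 0.509 z 0.05 0.201 2371
pol y 0.51 x 0.429 0.443 z 0.121 0.134 85
pol y 0.54 x 0.394 0.455 z 0.122 0.178 58
pol y 0.57 x 0.382 0.478 z 0.085 0.186 749
pol y 0.6 x 0.383 0.484 z 0.079 0.185 654
side v pct [140.6 158.8 165.  230.  248. ]
cork px [246.7 251.8] [0.4629 0.2663 0.015 ] z 0.0259 123 r 0.0213
-0.2 0.015 77 [ 0.541  -0.1723] [ 0.5658 -0.1458] 0.0398
-0.2 0.04 96 [ 0.5399 -0.1671] [ 0.5644 -0.1444] 0.0647
-0.2 0.07 36 [ 0.5466 -0.1636] [ 0.5582 -0.154 ] 0.089
-0.2 0.09 9 [ 0.5497 -0.165 ] [ 0.5553 -0.1585] 0.0991
-0.115 0.015 179 [ 0.4726 -0.0961] [ 0.5874 -0.031 ] 0.04
-0.115 0.04 185 [ 0.4726 -0.0689] [ 0.5171 -0.0349] 0.0649
-0.115 0.07 221 [ 0.4745 -0.0802] [ 0.5148 -0.0366] 0.09
-0.115 0.09 6 [ 0.4804 -0.0748] [ 0.5015 -0.0436] 0.0916
pol y 0.36 x 0.369 0.562 z 0.051 0.062 28
pol y 0.39 x 0.359 0.386 z 0.05 0.063 185
pol y 0.45 x 0.46 0.496 z 0.171 0.195 8
pol y 0.48 x 0.361 0.51 z 0.055 0.203 5202
pol y 0.51 x 0.432 0.445 z 0.123 0.134 108
pol y 0.54 x 0.414 0.475 z 0.165 0.178 36
pol y 0.57 x 0.386 0.5 z 0.113 0.185 1147
pol y 0.6 x 0.386 0.497 z 0.105 0.186 1125
```

View pics/wrist0.png

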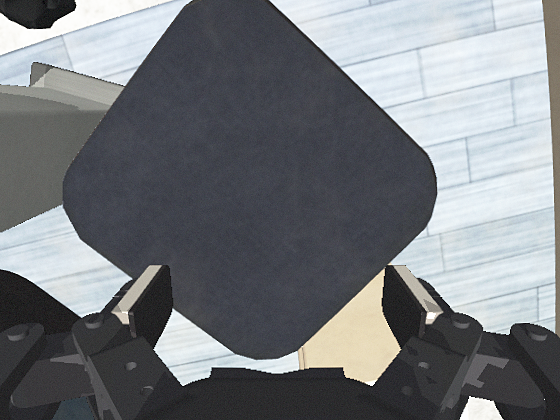

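The wrist view shows only the floor and stool, so it isn't useful yet. I'll move over the pot and bottle and look from there.

```bash
cat >> h.py <<'E'
def tool():
    s=status.get_state(); q=np.array(s['orientation']); return np.array(s['tcp_pos']),R.from_quat(q[[1,2,3,0]]).as_matrix()
def plan(xyz,yaw=None):
    "total shift in tool axes (40 mm units), n rows minimum; yaw=wanted direction angle of tool y (mod pi), turn in 10deg units"
    p,M=tool(); d=M.T@(np.array(xyz)-p)/.04
    o='shift %s'%d.round(2)
    if yaw is not None:
        cur=np.arctan2(M[1,1],M[0,1]); t=-(yaw-cur); t=(t+np.pi/2)%np.pi-np.pi/2
        o+=' roll units %.2f'%(np.degrees(t)/10)
    print(o,'tcp',p.round(4),'toolx yaw %.1f'%np.degrees(np.arctan2(M[1,0],M[0,0])))
E
python3 -m handwheel '{"deltas":[[1,0.89,-0.72,-0.05,0],[1,0.89,-0.72,-0.05,0],[1,0.89,-0.72,-0.05,0],[1,0.89,-0.72,-0.05,0],[1,0.89,-0.72,-0.05,0],[1,0.89,-0.72,-0.05,0],[1,0.89,-0.72,-0.05,0],[1,0.89,-0.72,-0.05,0],[1,0.89,-0.72,-0.05,0],[1,0.89,-0.72,-0.05,0],[1,0.89,-0.72,-0.05,0],[1,0,0,0,0],[1,0,0,0,0]]}' 40
python3 - <<'E'
from h import *
c=cam('wrist'); save(c,'w1.png'); np.save('w1.npy',c,allow_pickle=True); print(c['origin'],Rm(c).round(3)); plan((.45,-.14,.33)); print(status.get_state()['joint_pos'])
E
```

```text
clock: 1.78
tcp_pos: [0.448, -0.1382, 0.3256]
orientation: [0.0, 0.99, 0.142, -0.0]
wrist_force: [0.0, -0.9, -0.3]
finger_gap: 0.0852
grip_force: 0.0
[ 0.51347554 -0.11857695  0.39563031] [[ 0.28  -0.924 -0.26 ]
 [-0.96  -0.269 -0.076]
 [ 0.     0.271 -0.963]]
shift [ 0.04  0.05 -0.11] tcp [ 0.4478 -0.1387  0.3257] toolx yaw 16.2
[-4.71665926e-01  1.01565190e-01 -1.67524546e-01  1.30222944e+00
 -4.14160249e-04  2.38666653e+00]
```

View pics/w1.png

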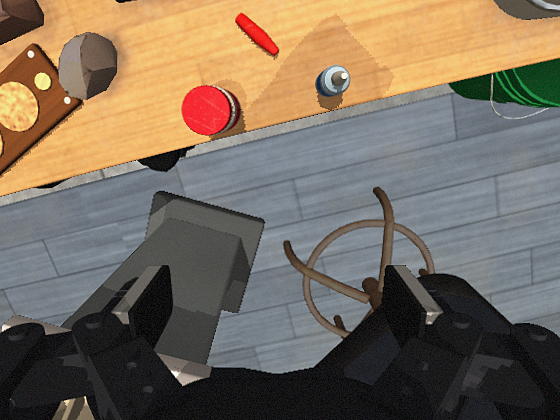

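From above, the pot's red cap is at (210,110) and the bottle with its spout is at (333,80), both free-standing near the front edge. Joint 6 follows joint 1, so I'll turn the tool -114°. That puts the closing line across the board and keeps joint 6 in range. Then I'll go and view the board, cube and vial.

```bash
python3 -m handwheel '{"deltas":[[1,0,0,0,-0.95],[1,0,0,0,-0.95],[1,0,0,0,-0.95],[1,0,0,0,-0.95],[1,0,0,0,-0.95],[1,0,0,0,-0.95],[1,0,0,0,-0.95],[1,0,0,0,-0.95],[1,0,0,0,-0.95],[1,0,0,0,-0.95],[1,0,0,0,-0.95],[1,0,0,0,-0.95],[1,0.83,0.82,-0.05,0],[1,0.83,0.82,-0.05,0],[1,0.83,0.82,-0.05,0],[1,0.83,0.82,-0.05,0],[1,0.83,0.82,-0.05,0],[1,0.83,0.82,-0.05,0],[1,0,0,0,0],[1,0,0,0,0]]}'
python3 - <<'E'
from h import *
c=cam('wrist'); save(c,'w2.png'); np.save('w2.npy',c,allow_pickle=True); plan((.47,.14,.34)); print(status.get_state()['joint_pos'])
E
```

```text
clock: 4.32
tcp_pos: [0.4696, 0.1398, 0.3376]
orientation: [-0.0, 0.421, 0.907, -0.0]
wrist_force: [-0.0, 0.2, -0.5]
finger_gap: 0.0855
grip_force: 0.0
shift [ 0.    0.01 -0.06] tcp [0.4697 0.1395 0.3377] toolx yaw 130.1
[ 1.24948815e-01  1.39980283e-01 -9.38733052e-02  1.33740246e+00
 -5.14171701e-04  9.95065039e-01]
```

View pics/w2.png

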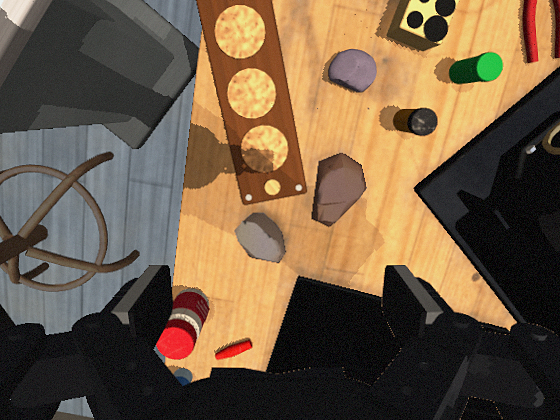

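The view shows corks at (240,32), (251,93) and (264,148), the plug at (272,187), the cube at (425,20), the vial at (416,121), and the green decoy at (478,67). I'll move 110 mm forward for a second view and measure by both rays and triangulation.

```bash
python3 -m handwheel '{"deltas":[[1,0.9,-0.1,0,0],[1,0.9,-0.1,0,0],[1,0.9,-0.1,0,0],[1,0,0,0,0],[1,0,0,0,0]]}'
python3 - <<'E'
from h import *
c=cam('wrist'); save(c,'w3.png'); np.save('w3.npy',c,allow_pickle=True)
E
```

```text
clock: 5.0
tcp_pos: [0.3913, 0.2145, 0.338]
orientation: [0.0, 0.421, 0.907, 0.0]
wrist_force: [-0.3, 0.5, 0.1]
finger_gap: 0.0854
grip_force: 0.0
```

View pics/w3.png

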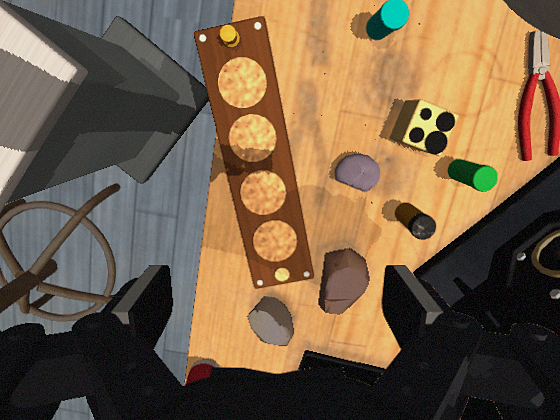

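All four corks are at (242,82), (251,136), (263,192) and (275,241), with the post at (229,36). The cube is at (430,127) and the vial at (416,221).

Run:
```python
from h import *
W={k:np.load(k+'.npy',allow_pickle=True).item() for k in ('w2','w3','w1')}
seeds={'w2':{'m1':(240,32),'m2':(251,93),'m3':(264,160)},'w3':{'m0':(242,82),'m1':(251,136),'m2':(263,192),'m3':(275,241)}}
px={}
for k,sd in seeds.items():
    c=W[k]; hsv=cv2.cvtColor(c['frame'],cv2.COLOR_RGB2HSV); P=cloud(c)
    lab=cv2.cvtColor(c['frame'],cv2.COLOR_RGB2LAB).astype(int)
    for n,(u,v) in sd.items():
        # cork edge: on-plane points; grow by red-normalised colour: dark wood has low G/R
        f=c['frame'].astype(float); gr=f[...,1]/(f[...,0]+1)
        y0,x0=max(v-36,0),u-36; sub=gr[y0:v+36,x0:u+36]
        t,_=cv2.threshold((np.clip(sub,0,1)*255).astype(np.uint8),0,255,cv2.THRESH_OTSU)
        if n in('m0',): print(k,n,'gr thr',t/255)
        b=(gr>0.58).astype(np.uint8); mm=np.zeros_like(b); cv2.circle(mm,(u,v),31,1,-1); b&=mm
        b=cv2.morphologyEx(b,cv2.MORPH_OPEN,np.ones((5,5)))
        kk,l,st,ct=cv2.connectedComponentsWithStats(b); 
        i=max(range(1,kk),key=lambda i:st[i,4]); cn=max(cv2.findContours((l==i).astype(np.uint8),0,1)[0],key=len)
        e=cv2.fitEllipse(cv2.convexHull(cn)); px[k,n]=e[0]
        print(k,n,np.round(e[0],1),np.round(e[1],1),onz(c,[e[0]],.015)[0].round(4),'z depth',np.median(P[l==i][:,2]).round(4))
def tri(a,ua,b,ub):
    oa,da=ray(W[a],[ua]);ob,db=ray(W[b],[ub]); A=np.c_[da[0],-db[0]]; s=np.linalg.lstsq(A,ob-oa,rcond=None)[0]
    return (oa+da[0]*s[0]+ob+db[0]*s[1])/2, np.linalg.norm(oa+da[0]*s[0]-ob-db[0]*s[1])
for n in('m1','m2','m3'): print('tri',n,tri('w2',px['w2',n],'w3',px['w3',n]))
cap={}
for k in('w2','w3'):
    c=W[k];P=cloud(c); d=c['depth']>0
    def reg(x,y,r,z0,z1): return d&(np.hypot(P[...,0]-x,P[...,1]-y)<r)&(P[...,2]>z0)&(P[...,2]<z1)
    m=reg(.5376,.2775,.03,.055,.07); p=P[m]; ys,xs=np.nonzero(m); (q,r)=cv2.minEnclosingCircle(p[:,:2].astype(np.float32))
    cap[k]=cv2.fitEllipse(cv2.convexHull(np.c_[xs,ys].astype(np.int32)))[0]
    print(k,'vial',np.round(q,4),round(r,4),'z',np.median(p[:,2]).round(4),onz(c,[cap[k]],.06)[0].round(4))
    m=reg(.474,.356,.045,.040,.05); p=P[m]
    rc=cv2.minAreaRect(p[:,:2].astype(np.float32)*1000); print(k,'cube',rc,'z',np.median(p[:,2]).round(4))
    m=reg(.2645,.293,.03,.035,.05); 
    if m.any(): print('post',P[m].mean(0).round(4))
print('tri vial',tri('w2',cap['w2'],'w3',cap['w3']))
c=W['w1'];P=cloud(c)
for nm,x,y,r,z0,z1 in (('pot',.495,-.055,.04,.08,.1),('bot',.552,-.158,.03,.058,.072),('spout',.552,-.158,.03,.09,.105)):
    m=(c['depth']>0)&(np.hypot(P[...,0]-x,P[...,1]-y)<r)&(P[...,2]>z0)&(P[...,2]<z1); p=P[m]
    if len(p): print(nm,len(p),cv2.minEnclosingCircle(p[:,:2].astype(np.float32)),'z',np.median(p[:,2]).round(4))
```

```text
w2 m1 [239.5  31.3] [51.2 54.7] [0.3461 0.227  0.015 ] z depth 0.015
w2 m2 [251.2  92.9] [49.8 51. ] [0.3935 0.1877 0.015 ] z depth 0.015
w2 m3 [263.9 150.2] [43.7 48.7] [0.4421 0.1499 0.015 ] z depth 0.0152
w3 m0 gr thr 0.6705882352941176
w3 m0 [241.8  82.3] [49.5 51.9] [0.3013 0.2646 0.015 ] z depth 0.015
w3 m1 [252.1 137.5] [48.  48.8] [0.3458 0.2271 0.015 ] z depth 0.0151
w3 m2 [262.7 191.9] [45.2 46.6] [0.3931 0.1877 0.015 ] z depth 0.0152
w3 m3 [274.6 240.3] [42.2 44.8] [0.4407 0.1519 0.015 ] z depth 0.015
tri m1 (array([0.34582408, 0.22703968, 0.01402212]), np.float64(0.0001240553943108706))
tri m2 (array([0.39330115, 0.18756479, 0.01373714]), np.float64(0.0002369027049972989))
tri m3 (array([0.44266235, 0.14911513, 0.0060968 ]), np.float64(0.0004124833956844258))
w2 vial [0.5399 0.2755] 0.0137 z 0.06 [0.5389 0.275  0.06  ]
w2 cube ((477.0064392089844, 351.9664611816406), (45.936553955078125, 42.62526321411133), 20.89056968688965) z 0.0452
w3 vial [0.5394 0.2759] 0.014 z 0.0598 [0.5376 0.2753 0.06  ]
w3 cube ((476.43267822265625, 353.6602478027344), (46.68291473388672, 45.25917434692383), 20.304405212402344) z 0.0451
post [0.2655 0.2909 0.0413]
tri vial (array([0.53985115, 0.27561062, 0.05636439]), np.float64(0.0006600618675163472))
pot 1946 ((0.49599725008010864, -0.06087500602006912), 0.021158961579203606) z 0.0862
bot 431 ((0.5533338189125061, -0.16189885139465332), 0.012822226621210575) z 0.0632
spout 78 ((0.5526067614555359, -0.16185572743415833), 0.003875253489241004) z 0.0969
```

Fixes:

| Item | x, y (m) | Top height (mm) |
|---|---|---|
| Cube (yaw 20.5°) | 0.4765, 0.3535 | 45 |
| Vial | 0.539, 0.2755 | 60 |
| Pot | 0.496, -0.061 | 86 |
| Bottle | 0.553, -0.162 | 97 at spout |
| m0 | 0.301, 0.2645 | cork 15 |
| m1 | 0.346, 0.227 | cork 15 |
| m2 | 0.393, 0.188 | cork 15 |
| m3 | 0.441, 0.151 | cork 15 |

The board's yaw is 141°. I'll turn to the cube and go above it.

```bash
python3 -m handwheel '{"deltas":[[0.5,0,0,0,0.98],[0.5,0,0,0,0.98],[0.5,0,0,0,0]]}' 50
python3 -c "
from h import *
plan((.4765,.3535,.18),np.radians(20.5))"
```

```text
clock: 5.42
tcp_pos: [0.3915, 0.2147, 0.3377]
orientation: [0.0, 0.569, 0.822, -0.0]
wrist_force: [0.1, -0.3, -0.1]
finger_gap: 0.0638
grip_force: 0.0
shift [2.5  3.21 3.94] roll units 0.01 tcp [0.3915 0.2147 0.3377] toolx yaw 110.6
```

```bash
python3 -m handwheel '{"deltas":[[0.5,0.5,0.64,0.3,0],[0.5,0.5,0.64,0.3,0],[0.5,0.5,0.64,0.3,0],[0.5,0.5,0.64,0.3,0],[0.5,0.5,0.65,0.3,0],[0.5,0,0,0.7,0],[0.5,0,0,0.8,0],[0.5,0,0,0.94,0],[0.5,0,0,0,0],[0.5,0,0,0,0]]}'
python3 - <<'E'
from h import *
c=cam('wrist'); save(c,'w4.png'); P=cloud(c); d=c['depth']>0
m=d&(np.hypot(P[...,0]-.4765,P[...,1]-.3535)<.045)&(P[...,2]>.04)&(P[...,2]<.05); p=P[m]; print(len(p))
if len(p)>50: print(cv2.minAreaRect(p[:,:2].astype(np.float32)*1000),np.median(p[:,2]))
plan((.4765,.3535,.078),np.radians(20.5))
E
```

```text
clock: 6.68
tcp_pos: [0.4764, 0.3544, 0.1813]
orientation: [0.0, 0.569, 0.823, 0.0]
wrist_force: [0.6, 0.9, 0.5]
finger_gap: 0.064
grip_force: 0.0
5132
((476.24078369140625, 353.75567626953125), (45.32720184326172, 45.435787200927734), 20.491680145263672) 0.0452865931086022
shift [-0.03 -0.02  2.6 ] roll units 0.02 tcp [0.4767 0.3547 0.182 ] toolx yaw 110.7
```

View pics/w4.png

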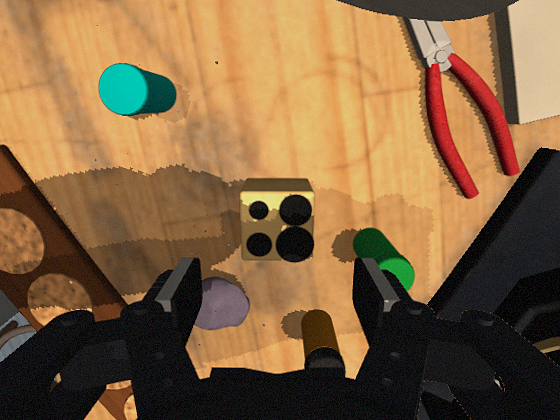

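The cube is square to and centred between the fingers (mid x about 277), and the green decoy at (385,260) is clear of the narrowed right finger. Now I'll descend and grip.

```bash
python3 -m handwheel '{"deltas":[[0.5,-0.01,0,0.65,0],[0.5,-0.01,0,0.65,0],[0.5,-0.01,0,0.65,0],[0.5,0,0,0.4,0],[0.5,0,0,0.25,0],[0.5,0,0,0,0],[0,0,0,0,0],[-0.3,0,0,0,0],[-0.5,0,0,0,0],[-0.5,0,0,0,0],[-0.5,0,0,0,0]]}' 60
python3 -c "
from h import *
s=status.get_state();print(s['finger_gap'],s['grip_force'],s['tcp_pos'],s['wrist_force'])"
```

```text
clock: 8.1
tcp_pos: [0.4766, 0.3537, 0.0774]
orientation: [0.0, 0.569, 0.822, 0.001]
wrist_force: [-1.0, -0.5, 4.8]
finger_gap: 0.0442
grip_force: 63.7
0.04418827463228097 63.71152639389038 [0.47658395 0.35369483 0.07735606] [-0.98069233 -0.48852137  4.79163407]
```

```bash
python3 -m handwheel '{"deltas":[[-0.5,0,0,-0.4,0],[-0.5,0,0,-0.8,0],[-0.5,0,0,-0.8,0],[-0.5,0,0,-0.5,0],[-0.5,0,0,0,-0.76],[-0.5,0,0,0,-0.76],[-0.5,0,0,0,-0.76],[-0.5,0,0,0,-0.77],[-0.5,0,0,0,0]]}'
python3 -c "
from h import *
s=status.get_state();print(s['finger_gap'],s['grip_force'],s['wrist_force'])
plan((.301,.2645,.15),np.radians(51))"
```

```text
clock: 9.22
tcp_pos: [0.4752, 0.3529, 0.1756]
orientation: [-0.001, 0.333, 0.943, -0.001]
wrist_force: [0.5, -0.9, -8.3]
finger_gap: 0.0446
grip_force: 63.4
0.044577475514997994 63.378567695617676 [ 0.54980635 -0.85024555 -8.30781152]
shift [ 2.   -4.45  0.65] roll units 0.01 tcp [0.4752 0.3529 0.1756] toolx yaw 141.1
```

```bash
python3 -m handwheel '{"deltas":[[-0.5,0.3,-0.6,0,0],[-0.5,0.35,-0.8,0,0],[-0.5,0.35,-0.8,0,0],[-0.5,0.35,-0.8,0.15,0],[-0.5,0.35,-0.8,0.25,0],[-0.5,0.3,-0.65,0.25,0],[-0.5,0,0,0,0],[-0.5,0,0,0,0],[-0.5,0,0,0,0]]}'
python3 - <<'E'
from h import *
c=cam('wrist'); save(c,'w5.png'); np.save('w5.npy',c,allow_pickle=True)
plan((.301,.2645,.0935),np.radians(51))
E
```

```text
clock: 10.35
tcp_pos: [0.3033, 0.2655, 0.1509]
orientation: [0.001, 0.333, 0.943, 0.001]
wrist_force: [1.1, -0.6, -7.5]
finger_gap: 0.0443
grip_force: 64.4
shift [ 0.03 -0.05  1.43] roll units 0.01 tcp [0.3031 0.2654 0.1507] toolx yaw 141.1
```

View pics/w5.png

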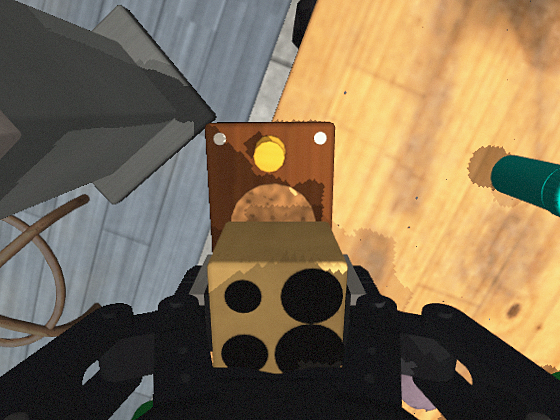

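The cube hangs level, with the post ahead at (269,155). I'll check the board line close up from its edges and the visible cork arc.

Run:
```python
from h import *
c=np.load('w5.npy',allow_pickle=True).item()
g=onz(c,[(208.5,180),(334.5,180),(219,138),(320,139)],.012)
print(g.round(4)); 
u=np.array([-.777,.630]);n=np.array([.63,.777]); m0=np.array([.301,.2645])
print('across offs from m0 line, mm',((g[:,:2]-m0)@n*1000).round(1))
f=c['frame'].astype(float); 
P=cloud(c); m=(f[...,1]/(f[...,0]+1)>.58)&(abs(P[...,2]-.015)<.004)&(c['depth']>0)
m[:, :222]=0;m[:,320:]=0;m[:183]=0;m[226:]=0
for r in range(186,216,6):
    x=np.nonzero(m[r])[0]
    if len(x): print(r,x.min(),x.max())
cn=max(cv2.findContours(m.astype(np.uint8),0,1)[0],key=len).reshape(-1,2); cn=cn[cn[:,1]<216]
q=onz(c,cn,.015)[:,:2]
from scipy.optimize import least_squares
s=least_squares(lambda p:np.hypot(*(q-p).T)-.026,m0,loss='soft_l1',f_scale=.0005); print('circle r26',s.x.round(4),s.cost)
hi=f.sum(2)
```

```text
[[0.2561 0.2517 0.012 ]
 [0.3033 0.31   0.012 ]
 [0.2415 0.2729 0.012 ]
 [0.2786 0.3178 0.012 ]]
across offs from m0 line, mm [-38.3  36.8 -31.   27.4]
186 233 317
192 223 307
198 223 312
204 222 317
210 223 312
circle r26 [0.3001 0.2639] 0.0001154439458525144
```

```bash
python3 -m handwheel '{"deltas":[[-0.5,0.02,-0.08,0.4,0],[-0.5,0,0,0.5,0],[-0.5,0,0,0.3,0],[-0.5,0,0,0.15,0],[-0.5,0,0,0,0],[-0.5,0,0,0,0]]}'
python3 -c "
from h import *
plan((.3004,.264,.0925),np.radians(51)); print(status.get_state()['wrist_force'])"
```

```text
clock: 11.15
tcp_pos: [0.2999, 0.2631, 0.0967]
orientation: [0.0, 0.333, 0.943, 0.0]
wrist_force: [0.2, -0.4, -7.5]
finger_gap: 0.0442
grip_force: 64.3
shift [0.   0.02 0.11] roll units 0.02 tcp [0.2999 0.2631 0.0967] toolx yaw 141.2
[ 0.19068094 -0.37081389 -7.50529596]
```

```bash
python3 -m handwheel '{"deltas":[[-0.5,0,0.02,0.05,0],[-0.5,0,0,0.03,0],[-0.5,0,0,0.03,0],[-0.5,0,0,0,0]]}'
python3 -c "
from h import *
plan((.3004,.264,.0925),np.radians(51)); print(status.get_state()['wrist_force'])"
```

```text
clock: 11.65
tcp_pos: [0.3, 0.2635, 0.0923]
orientation: [0.0, 0.332, 0.943, 0.0]
wrist_force: [-2.0, -2.1, 2.2]
finger_gap: 0.0442
grip_force: 65.4
shift [-0.    0.02 -0.  ] roll units 0.02 tcp [0.3    0.2635 0.0923] toolx yaw 141.2
[-2.03719826 -2.13596693  2.2286575 ]
```

```bash
python3 -m handwheel '{"deltas":[[-0.2,0,0,0,0],[0.1,0,0,0,0],[0.4,0,0,0,0],[0.4,0,0,0,0],[0.4,0,0,-0.3,0],[0.4,0,0,-0.8,0],[0.4,0,0,-1,0],[0.4,0,0,-1,0],[0.2,0,0,0,0]]}'
python3 - <<'E'
from h import *
for k in('w3','w2','scene0','side0'):
    c=np.load(k+'.npy',allow_pickle=True).item(); P=cloud(c)
    for z0,z1 in((.01,.03),(.03,.065),(.065,.12),(.12,.25)):
        m=(c['depth']>0)&(P[...,2]>z0)&(P[...,2]<z1)&(abs(P[...,0]-.58)<.12)&(abs(P[...,1]-.2755)<.07); p=P[m]; dd=np.hypot(p[:,0]-.539,p[:,1]-.2755); ok=(dd>.022)&(dd<.15)
        if ok.any(): i=np.argmin(np.where(ok,dd,9)); print(k,z0,p[i].round(3),dd[i].round(3))
plan((.539,.2755,.20),np.radians(51)); s=status.get_state(); print(s['finger_gap'],s['joint_pos'])
E
```

```text
clock: 12.78
tcp_pos: [0.3017, 0.2646, 0.2195]
orientation: [0.002, 0.332, 0.943, 0.003]
wrist_force: [0.7, -0.0, 0.1]
finger_gap: 0.0514
grip_force: 0.0
w3 0.01 [0.482 0.276 0.02 ] 0.057
w3 0.03 [0.547 0.34  0.04 ] 0.065
w3 0.065 [0.623 0.279 0.111] 0.085
w3 0.12 [0.623 0.284 0.143] 0.084
w2 0.01 [0.483 0.276 0.018] 0.056
w2 0.03 [0.547 0.339 0.059] 0.064
w2 0.065 [0.624 0.281 0.106] 0.085
w2 0.12 [0.624 0.281 0.149] 0.085
scene0 0.01 [0.481 0.267 0.018] 0.059
scene0 0.03 [0.543 0.341 0.055] 0.066
scene0 0.065 [0.619 0.282 0.098] 0.08
scene0 0.12 [0.619 0.272 0.139] 0.08
side0 0.01 [0.483 0.277 0.015] 0.056
side0 0.03 [0.55  0.341 0.06 ] 0.066
side0 0.065 [0.624 0.283 0.117] 0.086
side0 0.12 [0.624 0.282 0.123] 0.085
shift [-4.45  3.93  0.53] roll units 0.02 tcp [0.3017 0.2646 0.2195] toolx yaw 141.2
0.051403724668597536 [ 5.19247940e-01  2.17195318e-02 -5.21230717e-01  1.02059404e+00
 -7.73199337e-05  1.19699054e+00]
```

```bash
python3 -m handwheel '{"deltas":[[0.2,-0.74,0.65,0,0],[0.2,-0.74,0.65,0,0],[0.2,-0.74,0.65,0.1,0],[0.2,-0.74,0.65,0.1,0],[0.2,-0.74,0.65,0.15,0],[0.2,-0.74,0.65,0.15,0],[0.2,0,0,0,0],[0.2,0,0,0,0]]}'
python3 - <<'E'
from h import *
c=cam('wrist'); save(c,'w6.png'); P=cloud(c); d=c['depth']>0
m=d&(np.hypot(P[...,0]-.539,P[...,1]-.2755)<.03)&(P[...,2]>.055)&(P[...,2]<.066); p=P[m]; print(len(p))
if len(p)>50: print(cv2.minEnclosingCircle(p[:,:2].astype(np.float32)),np.median(p[:,2]))
m=d&(np.hypot(P[...,0]-.3005,P[...,1]-.264)<.045)&(P[...,2]>.05); p=P[m]
if len(p)>50: print('cube placed',cv2.minAreaRect(p[:,:2].astype(np.float32)*1000),np.median(p[:,2]))
plan((.539,.2755,.086),np.radians(51))
E
```

```text
clock: 13.78
tcp_pos: [0.5351, 0.2733, 0.1949]
orientation: [-0.001, 0.333, 0.943, -0.001]
wrist_force: [-0.5, -0.1, 0.2]
finger_gap: 0.0511
grip_force: 0.0
1411
((0.5396893620491028, 0.27528029680252075), 0.0134072694927454) 0.06013692015946129
shift [-0.05  0.11  2.73] roll units 0.02 tcp [0.5349 0.2735 0.1954] toolx yaw 141.2
```

View pics/w6.png

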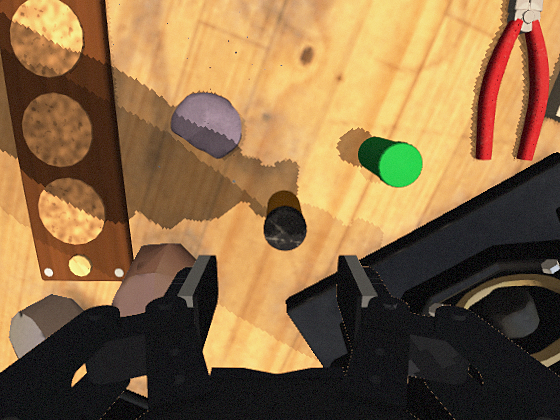

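The vial (amber, black cap) is at (285,229), between the fingers and clear of the stone at (155,280) and the kiln plate. I'll correct the offset, descend and grip.

```bash
python3 -m handwheel '{"deltas":[[0.2,-0.06,0.11,0.5,0],[0.2,0,0,0.65,0],[0.2,0,0,0.65,0],[0.2,0,0,0.65,0],[0.2,0,0,0.41,0],[0.2,0,0,0,0],[0,0,0,0,0],[-0.3,0,0,0,0],[-0.6,0,0,0,0],[-0.7,0,0,0,0],[-0.7,0,0,0,0]]}' 30
python3 -c "
from h import *
s=status.get_state();print(s['finger_gap'],s['grip_force'],s['tcp_pos'],s['wrist_force']); plan((.539,.2755,.081),np.radians(51))"
```

```text
clock: 15.2
tcp_pos: [0.5415, 0.2758, 0.0827]
orientation: [0.001, 0.332, 0.943, 0.001]
wrist_force: [-0.6, -0.5, 5.3]
finger_gap: 0.0245
grip_force: 29.4
0.024475597944961437 29.438061118125916 [0.5414752  0.27580455 0.08267555] [-0.64058047 -0.50985783  5.3149774 ]
shift [ 0.04 -0.04  0.04] roll units 0.02 tcp [0.5415 0.2758 0.0827] toolx yaw 141.2
```

```bash
python3 -m handwheel '{"deltas":[[-0.7,0,0,-0.4,0],[-0.7,0,0,-0.8,0],[-0.7,0,0,-0.9,0],[-0.7,0,0,-0.4,0],[-0.7,0,0,0,0]]}'
python3 -c "
from h import *
s=status.get_state();print(s['finger_gap'],s['grip_force'],s['wrist_force'])
plan((.3472,.2257,.15),np.radians(51))"
```

```text
clock: 15.82
tcp_pos: [0.5414, 0.2758, 0.1828]
orientation: [0.001, 0.333, 0.943, 0.001]
wrist_force: [0.1, -0.4, -0.3]
finger_gap: 0.0242
grip_force: 29.5
0.024243987851454186 29.480656385421753 [ 0.14102715 -0.35893834 -0.25289208]
shift [ 3.   -4.02  0.81] roll units 0.02 tcp [0.5414 0.2758 0.1828] toolx yaw 141.2
```

```bash
python3 -m handwheel '{"deltas":[[-0.7,0.5,-0.67,0,0],[-0.7,0.5,-0.67,0,0],[-0.7,0.5,-0.67,0,0],[-0.7,0.5,-0.67,0.1,0],[-0.7,0.5,-0.67,0.3,0],[-0.7,0.5,-0.67,0.4,0],[-0.7,0,0,0,0],[-0.7,0,0,0,0],[-0.7,0,0,0,0]]}'
cat > chk.py <<'E'
import sys
from h import *
c=cam('wrist'); save(c,sys.argv[1]); P=cloud(c); d=c['depth']>0
def tops(nm,x,y,r,z0,z1):
    m=d&(np.hypot(P[...,0]-x,P[...,1]-y)<r)&(P[...,2]>z0)&(P[...,2]<z1); p=P[m]
    if len(p)>20:
        q=p[:,:2].astype(np.float32)*1000; print(nm,len(p),'circ',np.round(cv2.minEnclosingCircle(q)[0],1),round(cv2.minEnclosingCircle(q)[1],1),'rect',np.round(cv2.minAreaRect(q)[0],1),np.round(cv2.minAreaRect(q)[1],1),'z',np.median(p[:,2]).round(4))
f=c['frame'].astype(float)
gr=f[...,1]/(f[...,0]+1)
M=[(.3005,.264),(.346,.2267),(.393,.188),(.4407,.151)]
for i,(x,y) in enumerate(M):
    m=d&(np.hypot(P[...,0]-x,P[...,1]-y)<.032)&(abs(P[...,2]-.015)<.004)&(gr>.58)
    m=cv2.morphologyEx(m.astype(np.uint8),cv2.MORPH_OPEN,np.ones((5,5)))
    ys,xs=np.nonzero(m)
    if len(xs)>300:
        cn=max(cv2.findContours(m,0,1)[0],key=cv2.contourArea); h=cv2.convexHull(cn).reshape(-1,2); q=onz(c,h,.015)[:,:2].astype(np.float32)*1000
        print('mark',i,len(xs),'circ',np.round(cv2.minEnclosingCircle(q)[0],1),round(cv2.minEnclosingCircle(q)[1],1),'ell',onz(c,[cv2.fitEllipse(h)[0]],.015)[0,:2].round(4) if len(h)>5 else '')
tops('cube',.3005,.264,.045,.055,.066)
tops('vial',.346,.2267,.025,.068,.08)
tops('pot',.393,.188,.035,.095,.107)
tops('bottle',.4407,.151,.025,.075,.12)
E
python3 chk.py w7.png; python3 -c "
from h import *
plan((.3472,.2257,.0977),np.radians(51))"
```

```text
clock: 16.95
tcp_pos: [0.3477, 0.226, 0.1497]
orientation: [0.001, 0.333, 0.943, 0.0]
wrist_force: [0.6, 0.4, 0.2]
finger_gap: 0.0244
grip_force: 29.6
mark 1 4454 circ [346. 227.] 26.3 ell [0.3449 0.2279]
cube 10418 circ [300.2 263.8] 30.9 rect [300.5 263.5] [45.4 45.5] z 0.0603
vial 470 circ [342.6 230.1] 12.5 rect [340.7 231.6] [24.5 10.2] z 0.0747
shift [ 0.01 -0.01  1.3 ] roll units 0.01 tcp [0.3477 0.2259 0.1497] toolx yaw 141.1
```

View pics/w7.png

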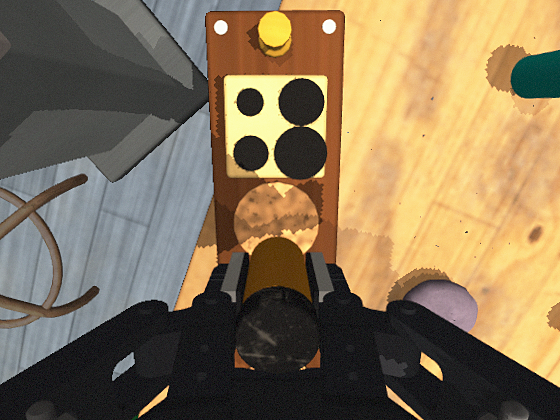

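The cube stands squarely on mark 0 next to the post, measured at (300.4, 263.6) mm. The vial hangs upright over mark 1 at (346, 227). I'll lower it.

```bash
python3 -m handwheel '{"deltas":[[-0.7,0.01,0.01,0.4,0],[-0.7,0,0,0.5,0],[-0.7,0,0,0.25,0],[-0.7,0,0,0.08,0],[-0.7,0,0,0,0],[-0.7,0,0,0,0]]}'
python3 -c "
from h import *
plan((.3475,.226,.0977),np.radians(51)); print(status.get_state()['wrist_force'])"
```

```text
clock: 17.75
tcp_pos: [0.3468, 0.2263, 0.1008]
orientation: [0.0, 0.332, 0.943, 0.0]
wrist_force: [1.0, -0.1, 0.1]
finger_gap: 0.0242
grip_force: 29.6
shift [-0.02  0.    0.08] roll units 0.02 tcp [0.3468 0.2263 0.1008] toolx yaw 141.2
[ 1.02193252 -0.1300529   0.14714394]
```

```bash
python3 -m handwheel '{"deltas":[[-0.7,-0.01,0,0.04,0],[-0.7,0,0,0.03,0],[-0.7,0,0,0.02,0],[-0.7,0,0,0,0]]}'
python3 -c "
from h import *
print(status.get_state()['wrist_force'])"
python3 -m handwheel '{"deltas":[[-0.4,0,0,0,0],[-0.3,0,0,0,0],[-0.2,0,0,0,0],[0,0,0,0,0],[0.2,0,0,-0.2,0],[0.5,0,0,-0.6,0],[0.7,0,0,-0.9,0],[0.7,0,0,-0.9,0],[0.7,0,0,-0.9,0],[0.7,0,0,0,0]]}'
python3 -c "
from h import *
plan((.496,-.061,.24),np.radians(51)); print(status.get_state()['joint_pos'])"
```

```text
clock: 18.25
tcp_pos: [0.3469, 0.2259, 0.0976]
orientation: [0.0, 0.332, 0.943, 0.0]
wrist_force: [-3.7, -0.9, 10.2]
finger_gap: 0.0243
grip_force: 30.6
[-3.70420951 -0.87108088 10.19905397]
clock: 19.5
tcp_pos: [0.3483, 0.2266, 0.2399]
orientation: [0.002, 0.332, 0.943, 0.002]
wrist_force: [0.8, 0.4, -0.1]
finger_gap: 0.0727
grip_force: 0.0
shift [-7.38 -3.28  0.  ] roll units 0.02 tcp [0.3483 0.2266 0.2399] toolx yaw 141.2
[ 3.83009408e-01  3.43873907e-02 -4.55027137e-01  1.07506025e+00
 -8.57003232e-05  1.06080926e+00]
```

```bash
python3 -m handwheel '{"deltas":[[0.7,-0.6,-0.27,0,0],[0.7,-0.92,-0.41,0,0],[0.7,-0.92,-0.41,0,0],[0.7,-0.92,-0.41,0,0],[0.7,-0.92,-0.41,0,0],[0.7,-0.92,-0.41,0,0],[0.7,-0.92,-0.41,0,0],[0.7,-0.76,-0.34,0,0],[0.7,-0.5,-0.2,0,0],[0.7,0,0,0,0],[0.7,0,0,0,0]]}'
python3 - <<'E'
from h import *
c=cam('wrist'); save(c,'w8.png'); P=cloud(c); d=c['depth']>0
m=d&(np.hypot(P[...,0]-.496,P[...,1]+.061)<.035)&(P[...,2]>.08)&(P[...,2]<.095); p=P[m]
print(len(p)); print(cv2.minEnclosingCircle(p[:,:2].astype(np.float32)),np.median(p[:,2]))
plan((.496,-.061,.095),np.radians(51))
E
```

```text
clock: 20.88
tcp_pos: [0.4939, -0.0604, 0.2363]
orientation: [-0.001, 0.332, 0.943, 0.0]
wrist_force: [-0.8, 0.7, -0.3]
finger_gap: 0.0725
grip_force: 0.0
3020
((0.49583351612091064, -0.061182837933301926), 0.021069495007395744) 0.08622538353697953
shift [-0.06  0.02  3.54] roll units 0.02 tcp [ 0.4939 -0.0602  0.2364] toolx yaw 141.2
```

View pics/w8.png

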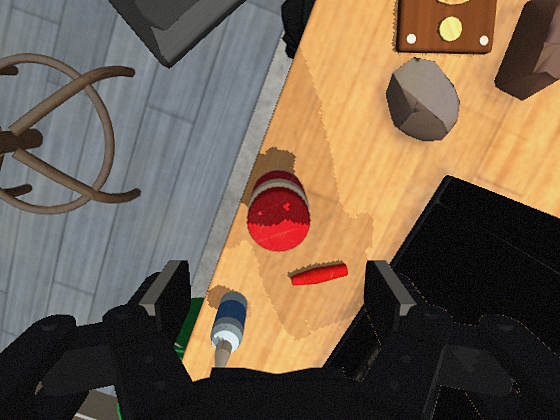

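The pot's red cap is at (278,220) between the fingers, and the bottle at (228,320) is well clear. I'll descend and grip the body at about 45 mm.

```bash
python3 -m handwheel '{"deltas":[[0.7,-0.06,0.02,0.6,0],[0.7,0,0,0.7,0],[0.7,0,0,0.7,0],[0.7,0,0,0.7,0],[0.7,0,0,0.5,0],[0.7,0,0,0.23,0],[0.7,0,0,0,0],[0.4,0,0,0,0],[0.1,0,0,0,0],[-0.2,0,0,0,0],[-0.4,0,0,0,0],[-0.4,0,0,0,0]]}' 40
python3 -c "
from h import *
s=status.get_state();print(s['finger_gap'],s['grip_force'],s['tcp_pos'],s['wrist_force'])"
```

```text
clock: 22.42
tcp_pos: [0.4976, -0.0623, 0.1005]
orientation: [0.001, 0.333, 0.943, 0.0]
wrist_force: [-0.9, -0.1, 6.3]
finger_gap: 0.0432
grip_force: 40.6
0.04316412319398819 40.62212347984314 [ 0.49757675 -0.0622663   0.10045603] [-0.85701181 -0.08980186  6.26201981]
```

```bash
python3 -m handwheel '{"deltas":[[-0.4,0,0,-0.4,0],[-0.4,0,0,-0.8,0],[-0.4,0,0,-0.9,0],[-0.4,0,0,-0.7,0],[-0.4,0,0,0,0]]}'
python3 -c "
from h import *
s=status.get_state();print(s['finger_gap'],s['grip_force'],s['wrist_force'])
plan((.3951,.1867,.18),np.radians(51))"
```

```text
clock: 23.05
tcp_pos: [0.4982, -0.0624, 0.2134]
orientation: [0.002, 0.333, 0.943, 0.0]
wrist_force: [0.4, -0.3, -1.4]
finger_gap: 0.043
grip_force: 40.9
0.04298355301349747 40.93136250972748 [ 0.35128879 -0.26294586 -1.40222083]
shift [5.92 3.23 0.82] roll units 0.02 tcp [ 0.4982 -0.0624  0.2134] toolx yaw 141.2
```

```bash
python3 -m handwheel '{"deltas":[[-0.4,0.5,0.27,0,0],[-0.4,0.8,0.44,0,0],[-0.4,0.8,0.44,0,0],[-0.4,0.8,0.44,0,0],[-0.4,0.8,0.44,0,0],[-0.4,0.8,0.44,0,0],[-0.4,0.8,0.44,0.3,0],[-0.4,0.62,0.32,0.5,0],[-0.4,0,0,0,0],[-0.4,0,0,0,0],[-0.4,0,0,0,0]]}'
python3 chk.py w9.png; python3 -c "
from h import *
plan((.3951,.1867,.1155),np.radians(51))"
```

```text
clock: 24.42
tcp_pos: [0.3939, 0.1867, 0.1796]
orientation: [0.0, 0.333, 0.943, 0.0]
wrist_force: [0.6, 0.1, -1.4]
finger_gap: 0.0434
grip_force: 41.1
mark 1 2802 circ [346.1 226.8] 26.2 ell [0.3455 0.2272]
mark 2 2075 circ [392.7 188.1] 26.1 ell [0.3912 0.1887]
cube 4478 circ [308.8 256.8] 24.4 rect [309.4 256.4] [45.4 22.4] z 0.0603
vial 2427 circ [345.9 226.5] 13.5 rect [346.1 226.7] [26.2 26.5] z 0.0751
pot 651 circ [387.  193.1] 21.3 rect [381.4 198.4] [42.6 15.5] z 0.1014
shift [-0.02  0.02  1.61] roll units 0.01 tcp [0.3941 0.1866 0.1798] toolx yaw 141.1
```

View pics/w9.png

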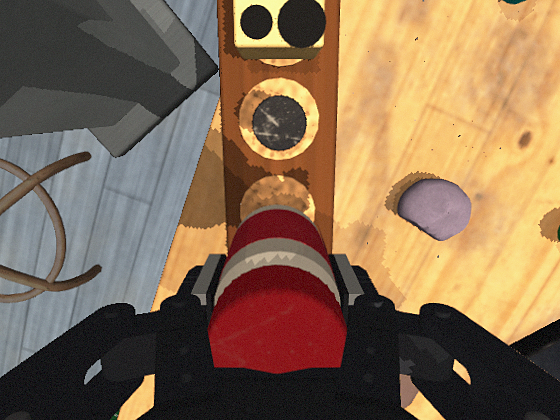

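The vial stands upright and centred on mark 1, with the cap at (279,122) in a concentric cork ring. The pot is over mark 2 at (392.7, 188.1). I'll lower it.

```bash
python3 -m handwheel '{"deltas":[[-0.4,0,0.01,0.4,0],[-0.4,0,0,0.6,0],[-0.4,0,0,0.35,0],[-0.4,0,0,0.15,0],[-0.4,0,0,0.02,0],[-0.4,0,0,0,0],[-0.4,0,0,0,0]]}'
python3 -c "
from h import *
plan((.3943,.1868,.1155),np.radians(51)); print(status.get_state()['wrist_force'])"
```

```text
clock: 25.35
tcp_pos: [0.3942, 0.1876, 0.1192]
orientation: [0.0, 0.332, 0.943, 0.0]
wrist_force: [-1.2, 1.1, -0.6]
finger_gap: 0.0434
grip_force: 41.1
shift [-0.01 -0.01  0.09] roll units 0.02 tcp [0.3942 0.1876 0.1192] toolx yaw 141.2
[-1.20200989  1.14327067 -0.62436238]
```

```bash
python3 -m handwheel '{"deltas":[[-0.4,-0.01,-0.01,0.04,0],[-0.4,0,0,0.03,0],[-0.4,0,0,0.03,0],[-0.4,0,0,0,0]]}'
python3 -c "
from h import *
print(status.get_state()['wrist_force'])"
python3 -m handwheel '{"deltas":[[0,0,0,0,0],[0.2,0,0,0,0],[0.4,0,0,0,0],[0.5,0,0,0,0],[0.6,0,0,-0.3,0],[0.6,0,0,-0.7,0],[0.5,0,0,-0.9,0],[0.3,0,0,-0.9,0],[0.2,0,0,0,0]]}'
python3 -c "
from h import *
plan((.5533,-.162,.24),np.radians(51))"
```

```text
clock: 25.85
tcp_pos: [0.3938, 0.1869, 0.1154]
orientation: [0.0, 0.332, 0.943, 0.0]
wrist_force: [-3.1, -1.5, 8.0]
finger_gap: 0.0432
grip_force: 42.0
[-3.08716472 -1.49467688  7.96846839]
clock: 26.98
tcp_pos: [0.3957, 0.1874, 0.2302]
orientation: [0.003, 0.332, 0.943, 0.002]
wrist_force: [0.7, 0.0, -0.3]
finger_gap: 0.0511
grip_force: 0.0
shift [-8.55 -4.33 -0.23] roll units 0.02 tcp [0.3957 0.1874 0.2302] toolx yaw 141.2
```

```bash
python3 -m handwheel '{"deltas":[[0.2,-0.6,-0.3,-0.1,0],[0.2,-0.92,-0.47,-0.15,0],[0.2,-0.92,-0.47,0,0],[0.2,-0.92,-0.47,0,0],[0.2,-0.92,-0.47,0,0],[0.2,-0.92,-0.47,0,0],[0.2,-0.92,-0.47,0,0],[0.2,-0.92,-0.46,0,0],[0.2,-0.92,-0.45,0,0],[0.2,-0.6,-0.28,0,0],[0.2,0,0,0,0],[0.2,0,0,0,0]]}'
python3 - <<'E'
from h import *
c=cam('wrist'); save(c,'w10.png'); P=cloud(c); d=c['depth']>0
def circ(z0,z1,r=.03):
    m=d&(np.hypot(P[...,0]-.5533,P[...,1]+.162)<r)&(P[...,2]>z0)&(P[...,2]<z1); p=P[m]
    if len(p)>5: print(len(p),cv2.minEnclosingCircle(p[:,:2].astype(np.float32)),np.median(p[:,2]),p[:,2].max())
circ(.055,.07);circ(.075,.088);circ(.09,.105)
for k in('w1','scene0','side0'):
    c=np.load(k+'.npy',allow_pickle=True).item(); P=cloud(c)
    m=(c['depth']>0)&(P[...,2]>.02)&(P[...,2]<.3)&(P[...,0]>.45); p=P[m]; dd=np.hypot(p[:,0]-.5533,p[:,1]+.162); dd[dd<.025]=9; i=dd.argmin(); print(k,p[i].round(3),dd[i].round(3))
plan((.5533,-.162,.096),np.radians(51)); print(status.get_state()['joint_pos'])
E
```

```text
clock: 28.48
tcp_pos: [0.5517, -0.1615, 0.236]
orientation: [-0.001, 0.332, 0.943, 0.0]
wrist_force: [0.3, 0.2, 0.8]
finger_gap: 0.0511
grip_force: 0.0
687 ((0.5533313751220703, -0.16222277283668518), 0.013119988143444061) 0.06285699395131375 0.06989923989612104
154 ((0.5531390905380249, -0.16204646229743958), 0.005880002863705158) 0.08170480568916137 0.08796261007032197
125 ((0.553139328956604, -0.16210734844207764), 0.0037174043245613575) 0.09593922156650014 0.0995869078544131
w1 [ 0.473 -0.18   0.291] 0.083
scene0 [ 0.632 -0.125  0.196] 0.087
side0 [ 0.635 -0.121  0.207] 0.091
shift [-0.05  0.01  3.51] roll units 0.02 tcp [ 0.5517 -0.1612  0.2363] toolx yaw 141.2
[-4.23985698e-01  3.41222490e-01 -8.18322391e-02  1.14926245e+00
  1.24746383e-04  2.53283866e-01]
```

View pics/w10.png

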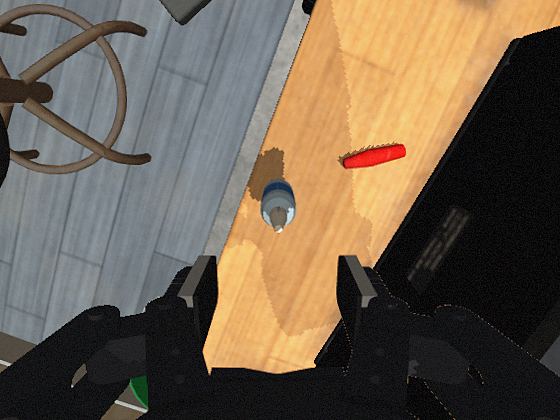

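The bottle is at (278,205), centred between the fingers, and the oven is 87 mm away. With the 99 mm spout, the TCP must stay above about 105 mm, so I'll grip the upper body with the TCP at 108 mm.

```bash
python3 -m handwheel '{"deltas":[[0.2,-0.03,0.01,0.5,0],[0.2,0,0,0.7,0],[0.2,0,0,0.7,0],[0.2,0,0,0.7,0],[0.2,0,0,0.4,0],[0.2,0,0,0.21,0],[0.2,0,0,0,0],[0,0,0,0,0],[-0.3,0,0,0,0],[-0.5,0,0,0,0],[-0.7,0,0,0,0],[-0.7,0,0,0,0]]}' 30
python3 -c "
from h import *
s=status.get_state();print(s['finger_gap'],s['grip_force'],s['tcp_pos'],s['wrist_force'])"
```

```text
clock: 30.02
tcp_pos: [0.5541, -0.1629, 0.1092]
orientation: [0.001, 0.333, 0.943, -0.0]
wrist_force: [-0.4, 0.3, 5.6]
finger_gap: 0.0255
grip_force: 29.5
0.02553106037458929 29.47163164615631 [ 0.55410821 -0.16286826  0.10918554] [-0.36169762  0.33060861  5.58849058]
```

```bash
python3 -m handwheel '{"deltas":[[-0.7,0,0,-0.4,0],[-0.7,0,0,-0.8,0],[-0.7,0,0,-0.9,0],[-0.7,0,0,-0.6,0],[-0.7,0,0,0,0]]}'
python3 -c "
from h import *
s=status.get_state();print(s['finger_gap'],s['grip_force'],s['wrist_force'])
plan((.4419,.15,.20),np.radians(51))"
```

```text
clock: 30.65
tcp_pos: [0.5547, -0.1631, 0.2189]
orientation: [0.002, 0.332, 0.943, -0.0]
wrist_force: [0.6, 0.1, -0.4]
finger_gap: 0.0251
grip_force: 29.6
0.02508735737772989 29.5728600025177 [ 0.6474539   0.12432306 -0.40879   ]
shift [7.11 4.33 0.44] roll units 0.02 tcp [ 0.5547 -0.1631  0.2189] toolx yaw 141.2
```

```bash
python3 -m handwheel '{"deltas":[[-0.7,0.5,0.3,0,0],[-0.7,0.83,0.5,0,0],[-0.7,0.83,0.5,0,0],[-0.7,0.83,0.5,0,0],[-0.7,0.83,0.5,0,0],[-0.7,0.83,0.5,0,0],[-0.7,0.83,0.5,0,0],[-0.7,0.83,0.51,0.1,0],[-0.7,0.8,0.52,0.3,0],[-0.7,0,0,0,0],[-0.7,0,0,0,0],[-0.7,0,0,0,0]]}'
python3 chk.py w11.png; python3 -c "
from h import *
plan((.4419,.15,.1242),np.radians(51))"
```

```text
clock: 32.15
tcp_pos: [0.4408, 0.1501, 0.2002]
orientation: [-0.0, 0.333, 0.943, -0.0]
wrist_force: [0.0, 0.9, -0.2]
finger_gap: 0.0254
grip_force: 29.7
mark 1 2598 circ [346.5 226.6] 26.1 ell [0.3459 0.2271]
mark 3 3130 circ [440.6 151.8] 26.3 ell [0.44   0.1523]
vial 1322 circ [347.  226.2] 13.3 rect [351.1 222.8] [26.5 13.9] z 0.075
pot 6182 circ [392.3 188.2] 21.0 rect [392.4 188.3] [41.  41.1] z 0.1012
bottle 799 circ [437.2 153. ] 12.9 rect [433.4 156.1] [25.9 10.1] z 0.1075
shift [-0.02  0.01  1.9 ] roll units 0.01 tcp [0.441  0.15   0.2003] toolx yaw 141.1
```

View pics/w11.png

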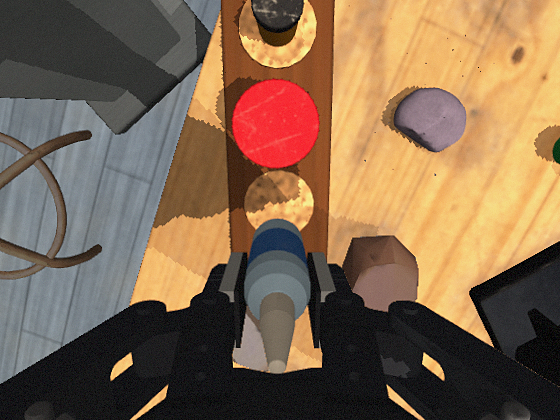

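The pot is centred on mark 2, measured at (392.3, 188.2) against the cork at (392.7, 188.1). The bottle hangs upright over mark 3 at about (440.7, 151.2), and the stone at (380,275) is clear of the right finger. I'll lower it.

```bash
python3 -m handwheel '{"deltas":[[-0.7,0,0.02,0.5,0],[-0.7,0,0,0.6,0],[-0.7,0,0,0.45,0],[-0.7,0,0,0.2,0],[-0.7,0,0,0.06,0],[-0.7,0,0,0,0],[-0.7,0,0,0,0]]}'
python3 -c "
from h import *
plan((.4416,.1504,.1242),np.radians(51)); print(status.get_state()['wrist_force'])"
```

```text
clock: 33.08
tcp_pos: [0.4417, 0.1513, 0.1285]
orientation: [0.001, 0.333, 0.943, 0.0]
wrist_force: [0.0, 0.1, -0.2]
finger_gap: 0.0259
grip_force: 29.7
shift [-0.01 -0.02  0.11] roll units 0.02 tcp [0.4417 0.1513 0.1285] toolx yaw 141.2
[ 0.02473037  0.13953991 -0.2372966 ]
```

```bash
python3 -m handwheel '{"deltas":[[-0.7,-0.01,-0.02,0.05,0],[-0.7,0,0,0.04,0],[-0.7,0,0,0.02,0],[-0.7,0,0,0,0]]}'
python3 -c "
from h import *
print(status.get_state()['wrist_force'])"
python3 -m handwheel '{"deltas":[[-0.4,0,0,0,0],[-0.2,0,0,0,0],[-0.1,0,0,0,0],[0,0,0,0,0],[0,0,0,-0.3,0],[0,0,0,-0.7,0],[0,0,0,-0.9,0],[0,0,0,-0.9,0],[0,-0.5,0,-0.8,0],[0,-0.9,0,0,0],[0,-0.5,0,0,0],[0,0,0,0,0],[0,0,0,0,0]]}'
python3 chk.py w12.png
```

```text
clock: 33.58
tcp_pos: [0.4411, 0.1504, 0.1242]
orientation: [0.0, 0.332, 0.943, 0.0]
wrist_force: [-1.3, -0.2, 5.8]
finger_gap: 0.0253
grip_force: 30.5
[-1.28165823 -0.23832718  5.81342908]
clock: 35.2
tcp_pos: [0.4992, 0.103, 0.2669]
orientation: [-0.001, 0.333, 0.943, -0.0]
wrist_force: [-1.3, 0.3, 0.3]
finger_gap: 0.0428
grip_force: 0.0
mark 2 519 circ [399.  182.6] 24.3 ell [0.3995 0.1826]
mark 3 1782 circ [441.2 151.4] 26.2 ell [0.4409 0.1516]
pot 1645 circ [395.3 186.3] 20.7 rect [401.7 181.2] [41.3 17.7] z 0.1012
bottle 894 circ [440.2 151. ] 12.0 rect [440.4 151.3] [22.6 23.2] z 0.0793
```

View pics/w12.png

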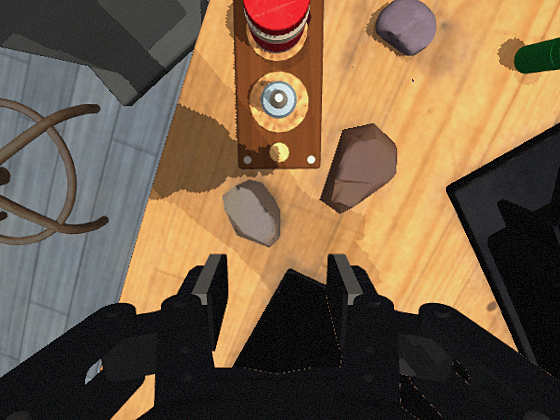

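The bottle is upright and centred on mark 3 (278,99), within 1 mm. All four objects are measured in place and the gripper is clear, so I'm handing in.

```bash
python3 -c "
from workcell import hand_in
print(hand_in())"
```

```text
the job is handed in; nothing more can be done
None
```

The cube, vial, pot and bottle stand upright on marks 0 to 3, lowest at the post, each measured within about 1 mm of its cork's centre. The job was handed in with the gripper clear at about 35 s; I viewed 16 pictures, two over the limit of 14.

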